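Fetch the jam jar from behind the condiments on the breakfast buffet

TASK

On the bread buffet, a low jam jar stands at the back of the wooden tray, behind a row of three tall things: a pepper mill, an oil bottle and a metal sugar shaker. Clear all three onto the slotted bread board and leave them standing there while you fetch the jam jar and stand it in the middle of the blue stoneware saucer; then put the three back, each on the cork disc in the tray where it stood at the start. Keep everything upright, and leave the mug and the stack of small plates alone.

Things in the scene. Friction and masses are not known exactly. Their poses are not given: they have to be found in the camera images.
- mill: turned pepper mill of pale wood, round and waisted, 150 mm tall, 300 g (weights vary by 30 %). Foot 54 mm across up to 22 mm height, waist 36 mm across at 45 to 70 mm, head a plain cylinder 48 mm across from 92 to 140 mm height (grip there), small steel finial on top. Loose. Origin: centre of its underside, z up. Starts on one of the tray's cork discs.
- bottle: oil bottle of green glass with a cork, round, 160 mm tall, 450 g. Body 54 mm across up to 100 mm height, shoulder up to 120 mm, neck a plain cylinder 30 mm across from 120 to 150 mm (grip there), cork 31 mm across above it. Loose. Origin: centre of its underside, z up. Starts on one of the tray's cork discs.
- shaker: metal sugar shaker, a plain cylinder 56 mm across up to 120 mm height (grip it at about 100 mm) with a domed top, 135 mm tall, 350 g. Loose. Origin: centre of its underside, z up. Starts on one of the tray's cork discs.
- jar: low jam jar of amber glass with a brass lid, a plain cylinder 56 mm across and 48 mm tall, 250 g. Loose. Origin: centre of its underside, z up. Starts upright in the far (+x) half of the tray behind the row, about 6 mm clear of it: a gripper's body does not fit above it while the tall things stand there.
- tray: wooden tray, fixed, 160 (x) by 256 (y) by 24 mm high; floor 8 mm above its origin, walls 8 mm thick. Origin: centre of its underside; x away from the robot, y along the row. Three flush cork discs 66 mm across in its floor at x = -35 mm, y = -76, 0 and +76 mm; a tall thing stands centred on each, which on which varies. The jar stands at x = +27 mm, y within 30 mm of the middle.
- board: slotted wooden bread board, fixed, 280 (x) by 170 (y) mm, flat top 20 mm above its origin, dark slots along x. Origin: centre of its underside on the counter. It lies left or right of the tray, the saucer on the other side. The three tall things stand here meanwhile, anywhere wholly on it; all fit in a line along x, 85 mm apart.
- saucer: blue round stoneware saucer, fixed, 140 mm across, flat top 8 mm above its origin, no raised rim. Origin: centre of its underside on the counter.
- mug: white mug, 80 mm across, 90 mm tall, a bystander to be left alone. Origin: centre of its underside.
- plates: stack of small plates, 120 mm across, 57 mm tall, a bystander to be left alone. Origin: centre of its underside.

How it is judged:
By the outcome, as a careful person would: the job done as asked, in the order asked, and still so for the second after the job is handed in, with the robot touching nothing.
It also fails if it takes over 144 s, if anything falls off the work surface, if the arm or the gripper's body presses on something with over 40 N, if the wrist force passes 120 N, or if a joint passes its speed limit or range.

ROBOT

A 7-joint arm with a two-finger parallel gripper is mounted at the origin on the work surface. World frame = base frame: x ahead of the robot, y to its left, z up, the work surface at z = 0. Lengths are in m, angles in rad, forces in N, time in s.
With the tool pointing down it reaches from about 0.425 to 0.925 m from the base axis. Payload 6.8 kg.
Tool frame: the origin (TCP) lies midway between the tips of the shut fingers; the grasp point (between the pads) lies 19 mm behind it; z points along the fingers, y is the line along which they close (so a half turn about z gives the same grasp; the last joint's range is limited). The gripper opens to 85 mm and grips with 20 to 120 N. Pads are 22 mm wide; open, the fingers measure 114 mm over their backs; the gripper's body (76 mm by 85 mm) begins 54 mm behind the grasp point. The pads swing forward as they close: fully open they stand 13 mm farther back than shut.
Start: joints at [1.166, 0.477, 0.022, 1.555, -0.011, 1.109, -0.083], TCP at [0.197, -0.646, 0.231] pointing down, gripper open.
Joint ranges: [-2.96, 2.96], [-0.34, 2.1], [-1.41, 1.46], [0.24, 2.44], [-1.37, 4.51], [0.17, 1.92], [-2.96, 2.96]. Speed limits (rad/s): [2.39, 2.39, 3.14, 3.14, 3.14, 3.14, 3.14].

INTERFACE

Orientations are given as a unit quaternion [x, y, z, w].
In Python, from bench import r, optics, spotter gives the robot as it stands. The module is installed in compiled form; this text tells all that it offers.
- The arm moves only by the shell command python3 -m creep 'ROWS'. ROWS is JSON, a list of rows, each a list of 7 numbers: the shift along the tool's x, y, z in m, then the turn, a rotation vector about the tool's x, y, z in degrees, then the opening, from 0 (shut) to 1 (fully open). A call has exactly 5 rows; each row shifts and turns the commanded pose from where the row before left it, along the tool's axes as they then stand; what a row does not reach is not made up. A row lasts 1/8 s, in which the tool goes at most 62.5 mm and 10.7 degrees, less where a joint would pass 70% of its speed; a pose out of reach is approached as far as the arm can. A call with a gripper value outside its range is refused whole. The fingers move at their own pace and stop on an object; the grip force is fixed at half the most. Time passes only in rows, so rows that do not move let the fingers close, or fill a call up. It gives the time, the measured TCP pose, the force, the opening and the grip force at its end, in the units of the state.
- r.get_state(): the state, without advancing time (a new reading comes with each control period).
- optics.read_camera(name): name is "scene" or "top" or "wrist"; returns a dict with "color" (420x560x3 uint8, red, green, blue), "vertical_fov" (degrees; the focal length in pixels is half the picture's height over the tangent of half this angle, whatever the lens; pixels are square), "cx", "cy" (the principal point, pixels), "world_from_camera" (4x4, takes a point from camera to world coordinates); the wrist camera has in their place "tool_from_camera" (4x4, takes a point from camera to tool coordinates, whose origin is the TCP and whose axes are the flange's). Camera axes: x right, y down, z forward; pixel columns grow to the right and rows downward; lengths in m; the calibration is good to about 2 mm. A picture is of the moment at which its call begins: read the wrist's pose just before it. There is no depth.
- r.finish_job(): hands the job in; it is judged then, once.
Trained networks look in the newest picture that a camera, given by its name, has taken for a name from the list of things; names that differ only in an ending like _2 or _b are one class to them, and where a whole thing is asked for, a point or a joint stands for the part that bears it (a point fixed in the world has none). Each returns a list of dicts, best first, with "conf" (0 to 1); they miss things now and then, are a little off and sometimes report something else, mostly with a low value. They report only what shows in the picture. A call takes as long as a camera call.
- spotter.boxes_of(camera, name): "extent" ([left, top, right, bottom] in pixels, round what is visible of it).
The state is a dict: "time_s": time; "joint_pos": joint angles; "joint_vel": joint speeds; "joint_torque": joint torques, N m; "eef_pos": TCP position; "tool_rot": TCP orientation; "force": force on the tool from outside, world axes, zero at the start; "torque": the same for the moment, N m; "width": opening from 0.0 (shut) to 1.0 (fully open); "grasp_force": force on a finger pad.
Only numpy, scipy, OpenCV 4.12 (cv2) and the standard library are available. Lean on these libraries where they do the work, as an engineer would, in place of code of your own. Each camera call takes 0.05 s, during which the arm holds its last target. There are 200 camera calls.

## Working session

There is one attempt and no reset: what is moved stays moved. The work goes in short steps, Python scripts to look and compute and a shell command to move; the robot and the scene stay as the last step left them, time stands still between calls to the robot, and variables do not carry over. Pictures are saved under pics/ and viewed, at most 14 in all, crops included, and the job is handed in when it is done.

```bash
mkdir -p pics; cat > h.py <<'E'
import numpy as np, cv2
from bench import r, optics, spotter
from scipy.spatial.transform import Rotation as R
def ray(c,u,v):
    f=c["color"].shape[0]/2/np.tan(np.radians(c["vertical_fov"])/2)
    T=np.array(c["world_from_camera"]); d=T[:3,:3]@np.array([(u-c["cx"])/f,(v-c["cy"])/f,1]); return T[:3,3],d
def at(c,u,v,z):
    o,d=ray(c,u,v); return o+d*(z-o[2])/d[2]
def proj(c,p):
    f=c["color"].shape[0]/2/np.tan(np.radians(c["vertical_fov"])/2)
    T=np.linalg.inv(np.array(c["world_from_camera"])); q=T[:3,:3]@np.asarray(p)+T[:3,3]
    return np.array([c["cx"]+f*q[0]/q[2],c["cy"]+f*q[1]/q[2]])
def save(c,n): cv2.imwrite("pics/"+n,cv2.cvtColor(c["color"],cv2.COLOR_RGB2BGR))
E
cat > a.py <<'E'
from h import *
np.set_printoptions(precision=3,suppress=True)
s=r.get_state(); print(s["time_s"],s["eef_pos"],R.from_quat(s["tool_rot"]).as_matrix(),s["width"])
for n in("top","scene"):
    c=optics.read_camera(n); save(c,n+"0.png"); print(n,c["vertical_fov"],c["cx"],c["cy"],np.array(c["world_from_camera"]))
    for o in "mill bottle shaker jar tray board saucer mug plates".split():
        print(o,[(round(b["conf"],2),np.round(b["extent"],1).tolist()) for b in spotter.boxes_of(n,o)[:2]])
E
python3 a.py
```

```text
0.0 [ 0.197 -0.645  0.23 ] [[ 0.956  0.292 -0.001]
 [ 0.292 -0.956  0.002]
 [-0.    -0.002 -1.   ]] 0.9991743048495397
top 49.88545659991152 277.87043152184975 206.25522091473798 [[-0.067 -0.974  0.216  0.422]
 [-0.998  0.064 -0.017  0.016]
 [ 0.003 -0.217 -0.976  0.927]
 [ 0.     0.     0.     1.   ]]
mill [(0.58, [263.0, 245.1, 288.4, 280.5])]
bottle [(0.62, [219.6, 256.0, 253.0, 290.1])]
shaker [(0.87, [298.9, 236.6, 332.8, 269.1])]
jar [(0.78, [269.7, 217.4, 291.7, 245.3]), (0.73, [295.4, 235.6, 331.5, 271.7])]
tray [(0.55, [203.4, 197.2, 342.2, 303.0])]
board [(0.9, [398.3, 199.9, 501.4, 348.1])]
saucer [(0.95, [97.1, 256.5, 161.8, 323.2]), (0.27, [396.6, 199.4, 501.4, 348.9])]
mug [(0.85, [132.1, 143.7, 192.8, 199.8])]
plates [(0.87, [364.1, 111.5, 427.0, 174.7])]
scene 54.23004618990258 279.85871203590864 208.4675734696925 [[-0.244  0.837 -0.49   1.024]
 [ 0.97   0.21  -0.126  0.104]
 [-0.003 -0.506 -0.863  0.769]
 [ 0.     0.     0.     1.   ]]
mill []
bottle [(0.91, [318.5, 130.0, 349.9, 191.6])]
shaker [(0.96, [249.6, 130.5, 275.0, 184.2])]
jar [(0.98, [273.9, 178.6, 300.6, 212.8])]
tray [(0.84, [232.2, 153.3, 357.0, 231.7])]
board [(0.89, [108.8, 86.1, 211.8, 189.2])]
saucer []
mug [(0.63, [356.9, 246.7, 420.0, 301.7])]
plates [(0.9, [108.5, 206.1, 175.0, 267.9])]
```

View pics/top0.png

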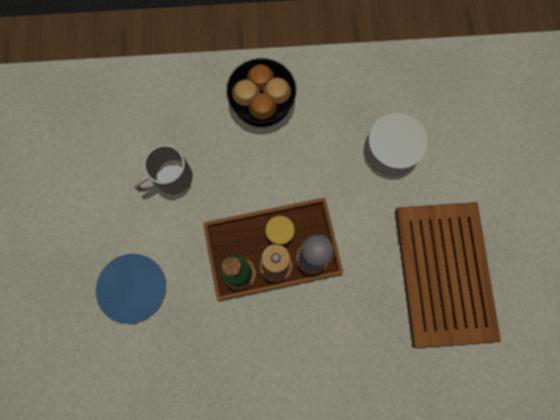

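View pics/scene0.png

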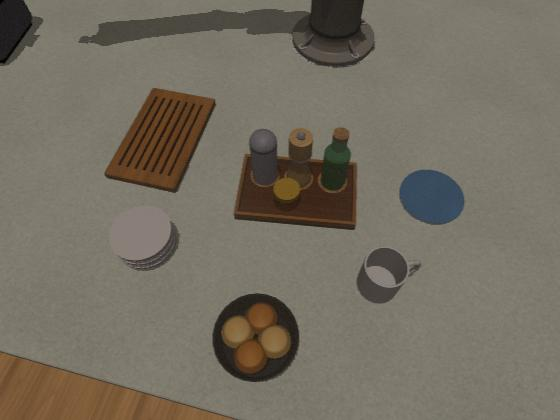

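Top view: the tray's corners are at about (205,221), (326,200), (341,274) and (219,297). The bottle is at (236,270), the mill at (276,262), the shaker at (315,254) and the jar at (280,230). The saucer is at (131,288) and the board at (448,275). The scene view shows the same layout from the opposite side. Next I'll measure these and check them against the given sizes.

```bash
cat > b.py <<'E'
from h import *
np.set_printoptions(precision=4,suppress=True)
c=optics.read_camera("top"); im=c["color"]; hsv=cv2.cvtColor(im,cv2.COLOR_RGB2HSV)
# saucer
m=cv2.inRange(hsv,(100,90,30),(120,255,255)); n,l,st,ce=cv2.connectedComponentsWithStats(m); k=1+np.argmax(st[1:,4])
cn=max(cv2.findContours((l==k).astype(np.uint8),0,1)[0],key=len)[:,0]
w=np.array([at(c,u,v,.008)[:2] for u,v in cn]); (x,y),rad=cv2.minEnclosingCircle(w.astype(np.float32)); print("saucer",x,y,"diam",2*rad,w.mean(0))
# board, tray: wood (high saturation, orange)
m=cv2.inRange(hsv,(3,110,30),(22,255,255)); m=cv2.morphologyEx(m,cv2.MORPH_CLOSE,np.ones((9,9)))
m[:190]=0
n,l,st,ce=cv2.connectedComponentsWithStats(m)
for k in range(1,n):
    if st[k,4]>3000:
        cn=max(cv2.findContours((l==k).astype(np.uint8),0,1)[0],key=len)[:,0]
        z=.02 if st[k,0]>370 else .024
        w=np.array([at(c,u,v,z)[:2] for u,v in cn]).astype(np.float32); print(st[k],cv2.minAreaRect(w)); print(cv2.boxPoints(cv2.minAreaRect(cn.astype(np.float32))))
# scene cam saucer
c=optics.read_camera("scene"); hsv=cv2.cvtColor(c["color"],cv2.COLOR_RGB2HSV)
m=cv2.inRange(hsv,(100,90,30),(120,255,255)); n,l,st,ce=cv2.connectedComponentsWithStats(m); k=1+np.argmax(st[1:,4])
cn=max(cv2.findContours((l==k).astype(np.uint8),0,1)[0],key=len)[:,0]
w=np.array([at(c,u,v,.008)[:2] for u,v in cn]); (x,y),rad=cv2.minEnclosingCircle(w.astype(np.float32)); print("saucer",x,y,"diam",2*rad)
E
python3 b.py
```

```text
saucer 0.4778001308441162 0.3059666156768799 diam 0.13643139600753784 [0.4774 0.3061]
[ 204  198  139  102 8613] ((0.537731409072876, 0.017788834869861603), (0.15861909091472626, 0.2528066039085388), 8.125235557556152)
[[201.2372 222.813 ]
 [326.6613 196.8632]
 [342.6773 274.2737]
 [217.2531 300.2235]]
[  396   203   104   145 11848] ((0.46566134691238403, -0.32501041889190674), (0.2765783667564392, 0.16974887251853943), 0.23313026130199432)
[[394.9127 208.404 ]
 [480.8343 197.1619]
 [499.6264 340.7872]
 [413.7048 352.0293]]
saucer 0.47769811749458313 0.3064936101436615 diam 0.1375640481710434
```

```bash
cat > c.py <<'E'
from h import *
np.set_printoptions(precision=1,suppress=True)
C=np.array([.5377,.0178]);a=np.radians(8.1);X=np.array([np.cos(a),np.sin(a)]);Y=np.array([-X[1],X[0]])
prof={"mill":[(0,.027),(.022,.027),(.045,.018),(.07,.018),(.092,.024),(.14,.024),(.15,.004)],"bottle":[(0,.027),(.1,.027),(.12,.015),(.15,.0155),(.16,.0155)],
"shaker":[(0,.028),(.12,.028),(.13,.018),(.135,.003)],"jar":[(0,.028),(.048,.028)]}
th=np.linspace(0,6.283,40)
def box(c,p,n):
    q=np.array([proj(c,[p[0]+rr*np.cos(t),p[1]+rr*np.sin(t),.008+z]) for z,rr in prof[n] for t in th]); return np.r_[q.min(0),q.max(0)]
P={"bottle":C-.035*X+.076*Y,"mill":C-.035*X,"shaker":C-.035*X-.076*Y,"jar":C+.027*X}
for n in("top","scene"):
    c=optics.read_camera(n)
    for o,p in P.items():
        b=spotter.boxes_of(n,o); print(n,o,np.round(p,4),box(c,p,o),[(np.array(x["extent"]),round(x["conf"],2)) for x in b[:1]])
c=optics.read_camera("top")
print(at(c,*proj(c,[*P["jar"],.056]),.056), "jar lid centroid:")
m=cv2.inRange(cv2.cvtColor(c["color"],cv2.COLOR_RGB2HSV),(20,120,90),(35,255,255)); m[:205]=0;m[245:]=0
n,l,st,ce=cv2.connectedComponentsWithStats(m);k=1+np.argmax(st[1:,4]);print(st[k],ce[k]);w=at(c,*ce[k],.056)[:2];print(np.round(w,4),np.round([(w-C)@X,(w-C)@Y],4))
for o in("plates","mug"):
    e=spotter.boxes_of("top",o)[0]["extent"]; print(o,np.round(at(c,(e[0]+e[2])/2,(e[1]+e[3])/2,.05),3))
big=cv2.resize(c["color"][190:310,190:350],None,fx=5,fy=5,interpolation=cv2.INTER_CUBIC)
for o,p in P.items():
    for z,rr in prof[o]:
        q=np.array([(proj(c,[p[0]+rr*np.cos(t),p[1]+rr*np.sin(t),.008+z])-[190,190]+.5)*5 for t in th]).astype(int); cv2.polylines(big,[q],True,(255,0,255),1)
sx,sy=.08,.128
for z,ex,ey in((.024,.08,.128),):
    q=np.array([(proj(c,[*(C+i*ex*X+j*ey*Y),z])-[190,190]+.5)*5 for i,j in((1,1),(1,-1),(-1,-1),(-1,1))]).astype(int);cv2.polylines(big,[q],True,(0,255,255),1)
cv2.imwrite("pics/ov.png",big[:,:,::-1])
E
python3 c.py
```

```text
top bottle [0.5 0.1] [219.3 254.3 252.2 286.8] [(array([222.4, 256.5, 254.4, 289.4]), 0.92)]
top mill [0.5 0. ] [261.6 244.4 289.4 278.9] [(array([262.3, 245.4, 288.6, 279.7]), 0.82)]
top shaker [ 0.5 -0.1] [298.5 235.  333.2 271.6] [(array([300.6, 236. , 334.2, 270.5]), 0.78)]
top jar [0.6 0. ] [254.7 218.  283.4 249.4] [(array([270.2, 214.8, 293.9, 245.2]), 0.7)]
scene bottle [0.5 0.1] [319.8 126.8 350.5 190.6] [(array([322.6, 127.3, 347.7, 191.5]), 0.9)]
scene mill [0.5 0. ] [286.1 127.4 312.9 187.6] [(array([286.2, 129. , 310. , 189.3]), 0.68)]
scene shaker [ 0.5 -0.1] [248.5 129.6 276.9 185. ] [(array([250.6, 128.1, 275.4, 183.3]), 0.64)]
scene jar [0.6 0. ] [282.8 177.8 309.9 212.1] [(array([273.9, 178.9, 302. , 212.5]), 0.86)]
[0.6 0.  0.1] jar lid centroid:
[266 216  28  29 647] [279.5 229.7]
[0.6 0. ] [ 0. -0.]
plates [ 0.7 -0.2  0.1]
mug [0.7 0.2 0.1]
```

View pics/ov.png

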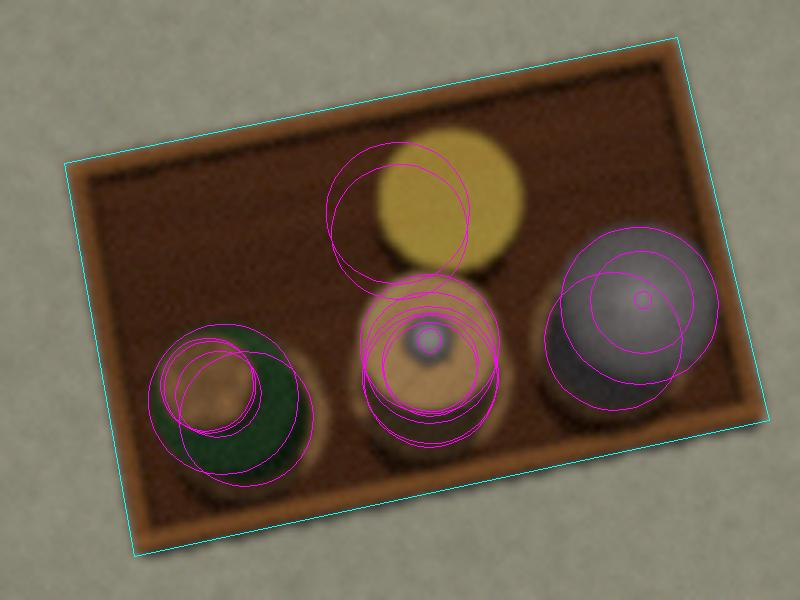

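The overlay fits: tray outline, bottle, mill and shaker all sit where the discs predict, and only the jar is off to the −y side. Next is a planner that turns targets into tool-frame amounts.

```bash
cat > d.py <<'E'
import sys
from h import *
# python3 d.py x y z yaw [x0 y0 z0 yaw0]: amounts from the present pose, turn first, then shift
s=r.get_state(); Rm=R.from_quat(s["tool_rot"]).as_matrix(); yaw=np.degrees(np.arctan2(Rm[1,0],Rm[0,0])); p=np.array(s["eef_pos"])
x,y,z,t=map(float,sys.argv[1:5]); d=np.array([x,y,z])-p; a=np.radians(t)
print("t",s["time_s"],"pos",p.round(4),"yaw",round(yaw,2),"tilt",Rm[:2,2].round(3),"q",np.round(s["joint_pos"],2),"w",round(s["width"],3),"F",np.round(s["force"],1))
print("turn z:",round(-((t-yaw+180)%360-180),1)," then x,y,z mm:",np.round([1e3*(np.cos(a)*d[0]+np.sin(a)*d[1]),1e3*(np.sin(a)*d[0]-np.cos(a)*d[1]),-1e3*d[2]],1))
E
cat >> c.py <<'E'
np.set_printoptions(precision=4,suppress=True)
print({o:p.tolist() for o,p in P.items()},"jar",w)
c=optics.read_camera("scene"); e=spotter.boxes_of("scene","jar")[0]["extent"]
m=cv2.inRange(cv2.cvtColor(c["color"],cv2.COLOR_RGB2HSV),(20,120,60),(35,255,255)); m[:170]=0;m[205:]=0;m[:,:260]=0;m[:,315:]=0
n,l,st,ce=cv2.connectedComponentsWithStats(m);k=1+np.argmax(st[1:,4]);print(st[k],ce[k],at(c,*ce[k],.056))
E
python3 c.py | tail -3; python3 d.py .5138 -.0624 .22 98.1
```

```text
mug [0.7 0.2 0.1]
{'bottle': [0.4923406783526641, 0.08811025486864298], 'mill': [0.5030491719799204, 0.012868456882184607], 'shaker': [0.5137576656071766, -0.06237334110427377], 'jar': [0.564430638758347, 0.021604333262314732]} jar [0.5677 0.0009]
[274 178  26  22 375] [286.0933 188.7493] [0.5693 0.0007 0.056 ]
t 2.5 pos [ 0.1974 -0.6455  0.2313] yaw 17.0 tilt [ 0. -0.] q [ 1.17  0.48  0.02  1.56 -0.01  1.11 -0.08] w 1.0 F [-0.9  0.3 -0.5]
turn z: -81.1  then x,y,z mm: [532.7 395.4  11.3]
```

```bash
python3 -m creep '[[0,0,0,0,0,-8.2,1],[0,0,0,0,0,-8.1,1],[0,0,0,0,0,-8.1,1],[0,0,0,0,0,-8.1,1],[0,0,0,0,0,-8.1,1]]'
python3 -m creep '[[0,0,0,0,0,-8.1,1],[0,0,0,0,0,-8.1,1],[0,0,0,0,0,-8.1,1],[0,0,0,0,0,-8.1,1],[0,0,0,0,0,-8.1,1]]'
python3 d.py .5138 -.0624 .22 98.1
```

```text
time_s: 3.12
eef_pos: [0.1974, -0.6455, 0.2313]
tool_rot: [0.875, 0.484, -0.0, 0.0]
force: [-0.0, 0.0, -0.6]
width: 1.002
grasp_force: 0.0
time_s: 3.75
eef_pos: [0.1973, -0.6455, 0.2313]
tool_rot: [0.654, 0.757, -0.0, -0.0]
force: [-0.1, -0.5, -0.7]
width: 1.004
grasp_force: 0.0
t 3.75 pos [ 0.1973 -0.6455  0.2313] yaw 98.36 tilt [-0.  0.] q [ 1.38  0.49 -0.28  1.54  0.14  1.13  1.21] w 1.004 F [-0.1 -0.5 -0.7]
turn z: 0.3  then x,y,z mm: [532.7 395.5  11.3]
```

```bash
python3 -m creep '[[0.025,0.018,0,0,0,0,1],[0.038,0.028,0,0,0,0,1],[0.038,0.028,0,0,0,0,1],[0.038,0.028,0,0,0,0,1],[0.038,0.028,0,0,0,0,1]]'
python3 -m creep '[[0.038,0.028,0,0,0,0,1],[0.038,0.028,0,0,0,0,1],[0.038,0.028,0,0,0,0,1],[0.038,0.028,0,0,0,0,1],[0.038,0.028,0,0,0,0,1]]'
python3 -m creep '[[0.038,0.028,0,0,0,0,1],[0.038,0.028,0,0,0,0,1],[0.035,0.026,0,0,0,0,1],[0.02,0.016,0,0,0,0,1],[0,0,0,0,0,0,1]]'
python3 d.py .5138 -.0624 .22 98.1
```

```text
time_s: 4.38
eef_pos: [0.3018, -0.4507, 0.2315]
tool_rot: [0.655, 0.755, -0.0, 0.0]
force: [1.2, -0.7, -0.5]
width: 1.002
grasp_force: 0.0
time_s: 5.0
eef_pos: [0.4136, -0.2429, 0.2316]
tool_rot: [0.655, 0.755, -0.0, 0.0]
force: [0.8, -0.2, 0.2]
width: 1.002
grasp_force: 0.0
time_s: 5.62
eef_pos: [0.4924, -0.0985, 0.2316]
tool_rot: [0.654, 0.757, 0.001, 0.0]
force: [-0.1, -0.5, -0.6]
width: 1.003
grasp_force: 0.0
t 5.625 pos [ 0.4924 -0.0985  0.2316] yaw 98.34 tilt [0.001 0.001] q [ 0.61  0.25 -0.62  1.93  0.17  1.01  0.06] w 1.003 F [-0.1 -0.5 -0.6]
turn z: 0.2  then x,y,z mm: [32.7 26.2 11.6]
```

```bash
python3 -m creep '[[0.0165,0.013,0,0,0,0.2,1],[0.0162,0.0132,0,0,0,0,1],[0,0,0,0,0,0,1],[0,0,0,0,0,0,1],[0,0,0.02,0,0,0,1]]' | head -2
python3 d.py .5138 -.0624 .082 98.1; python3 - <<'E'
from h import *
c=optics.read_camera("wrist"); save(c,"w1.png")
E
```

```text
time_s: 6.25
eef_pos: [0.5135, -0.0663, 0.2122]
t 6.25 pos [ 0.5135 -0.0663  0.2122] yaw 97.78 tilt [ 0.003 -0.001] q [ 0.53  0.3  -0.63  1.92  0.21  0.99 -0.05] w 1.004 F [-0.6  0.  -0.7]
turn z: -0.3  then x,y,z mm: [  3.8   0.9 130.2]
```

View pics/w1.png

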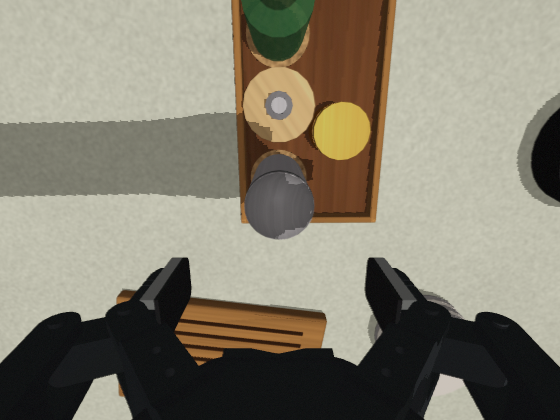

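The wrist view shows the shaker (279,205) centred between the fingers (190 and 366). I'll descend and grip.

```bash
python3 -m creep '[[0.0038,0.001,0.01,0,0,-0.3,1],[0,0,0.03,0,0,0,1],[0,0,0.035,0,0,0,1],[0,0,0.035,0,0,0,1],[0,0,0.02,0,0,0,1]]' | head -2
python3 -m creep '[[0,0,0,0,0,0,1],[0,0,0,0,0,0,0],[0,0,0,0,0,0,0],[0,0,0,0,0,0,0],[0,0,0,0,0,0,0]]'
python3 d.py .558 -.325 .15 45
```

```text
time_s: 6.92
eef_pos: [0.5126, -0.061, 0.0798]
time_s: 7.55
eef_pos: [0.5143, -0.0608, 0.0828]
tool_rot: [0.655, 0.756, 0.0, 0.001]
force: [-1.6, 0.4, 7.0]
width: 0.643
grasp_force: 63.0
t 7.55 pos [ 0.5143 -0.0608  0.0828] yaw 98.19 tilt [ 0.002 -0.001] q [ 0.44  0.48 -0.55  2.02  0.37  0.73 -0.2 ] w 0.643 F [-1.6  0.4  7. ]
turn z: 53.2  then x,y,z mm: [-155.9  217.7  -67.2]
```

```bash
python3 -m creep '[[0,0,-0.01,0,0,0,0],[0,0,-0.015,0,0,10,0],[0,0,-0.015,0,0,10,0],[0,0,-0.015,0,0,10,0],[0,0,-0.005,0,0,10,0]]' 
python3 -m creep '[[0,0,0,0,0,8,0],[0,0,0,0,0,5.2,0],[-0.009,0.013,0,0,0,0,0],[-0.02,0.03,0,0,0,0,0],[-0.026,0.037,0,0,0,0,0]]'
python3 d.py .558 -.325 .0965 45
```

```text
time_s: 8.18
eef_pos: [0.5136, -0.0607, 0.1426]
tool_rot: [0.875, 0.484, 0.001, 0.0]
force: [-0.4, 0.8, -4.3]
width: 0.64
grasp_force: 64.2
time_s: 8.8
eef_pos: [0.5312, -0.1574, 0.1416]
tool_rot: [0.923, 0.384, 0.0, -0.0]
force: [1.0, 0.8, -2.9]
width: 0.644
grasp_force: 64.5
t 8.8 pos [ 0.5312 -0.1574  0.1416] yaw 45.23 tilt [0. 0.] q [ 0.46  0.41 -0.35  1.91  0.18  0.85 -0.77] w 0.644 F [ 1.   0.8 -2.9]
turn z: 0.2  then x,y,z mm: [-99.6 137.4  45.1]
```

```bash
python3 -m creep '[[-0.026,0.036,0,0,0,0,0],[-0.026,0.036,0,0,0,0,0],[-0.026,0.036,0,0,0,0,0],[-0.016,0.021,0,0,0,0,0],[-0.0056,0.0084,0.005,0,0,0,0]]' | head -2
python3 -m creep '[[0,0,0.015,0,0,0,0],[0,0,0.015,0,0,0,0],[0,0,0.005,0,0,0,0],[0,0,0,0,0,0,0],[0,0,0,0,0,0,0]]'
python3 d.py .558 -.325 .0955 45
```

```text
time_s: 9.43
eef_pos: [0.5569, -0.3273, 0.1362]
time_s: 10.05
eef_pos: [0.5583, -0.3235, 0.1018]
tool_rot: [0.924, 0.383, 0.0, 0.0]
force: [-0.9, 0.0, -4.6]
width: 0.638
grasp_force: 64.6
t 10.05 pos [ 0.5583 -0.3235  0.1018] yaw 45.03 tilt [ 0.001 -0.   ] q [ 0.64  0.58 -0.29  1.72  0.21  0.87 -0.52] w 0.638 F [-0.9  0.  -4.6]
turn z: 0.0  then x,y,z mm: [-1.3  0.8  6.3]
```

```bash
python3 -m creep '[[-0.001,0.001,0.0063,0,0,0,0],[0,0,0,0,0,0,0],[0,0,0,0,0,0,0],[0,0,0,0,0,0,0.9],[0,0,0,0,0,0,0.9]]'
python3 -m creep '[[0,0,0,0,0,0,0.9],[0,0,0,0,0,0,0.9],[0,0,-0.01,0,0,0,0.9],[0,0,-0.03,0,0,0,0.9],[0,0,-0.03,0,0,-5,1]]'
python3 -m creep '[[0,0,-0.04,0,0,-10,1],[0,0,-0.01,0,0,-10,1],[0,0,-0.005,0,0,-10,1],[0,0,0,0,0,-10,1],[0,0,0,0,0,-8,1]]'
python3 d.py .503 .0129 .21 98.1
```

```text
time_s: 10.68
eef_pos: [0.5584, -0.3254, 0.0957]
tool_rot: [0.924, 0.383, 0.0, 0.001]
force: [-0.2, 0.8, -0.5]
width: 0.901
grasp_force: 0.0
time_s: 11.3
eef_pos: [0.5579, -0.325, 0.1664]
tool_rot: [0.906, 0.424, -0.0, 0.0]
force: [0.6, 0.9, 0.6]
width: 1.003
grasp_force: 0.0
time_s: 11.92
eef_pos: [0.5579, -0.3253, 0.221]
tool_rot: [0.654, 0.756, 0.0, 0.0]
force: [0.8, -0.4, 0.3]
width: 0.996
grasp_force: 0.0
t 11.925 pos [ 0.5579 -0.3253  0.221 ] yaw 98.28 tilt [ 0.001 -0.001] q [ 0.8   0.49 -0.51  1.61  0.26  1.11  0.36] w 0.996 F [ 0.8 -0.4  0.3]
turn z: 0.2  then x,y,z mm: [342.5  -6.7  11. ]
```

```bash
python3 -m creep '[[0.02,0,0,0,0,0.2,1],[0.04,-0.001,0,0,0,0,1],[0.05,-0.001,0,0,0,0,1],[0.05,-0.001,0,0,0,0,1],[0.05,-0.001,0,0,0,0,1]]' | head -2
python3 -m creep '[[0.05,-0.001,0,0,0,0,1],[0.045,-0.001,0,0,0,0,1],[0.025,-0.0007,0,0,0,0,1],[0.0125,0,0,0,0,0,1],[0,0,0.005,0,0,0,1]]' | head -2
python3 d.py .503 .0129 .1 98.1; python3 - <<'E'
from h import *
c=optics.read_camera("wrist"); w=cv2.resize(c["color"],(400,300)); t=optics.read_camera("top"); cv2.imwrite("pics/m2.png",np.hstack([w,cv2.resize(t["color"],(400,300))])[:,:,::-1])
E
```

```text
time_s: 12.55
eef_pos: [0.5244, -0.1145, 0.2205]
time_s: 13.18
eef_pos: [0.5046, 0.0141, 0.2154]
t 13.175 pos [0.5046 0.0141 0.2154] yaw 97.82 tilt [ 0.001 -0.   ] q [ 0.42  0.28 -0.67  1.94  0.21  0.99 -0.21] w 0.999 F [ 0.2 -1.5 -0.1]
turn z: -0.3  then x,y,z mm: [ -1.   -1.8 115.4]
```

View pics/m2.png

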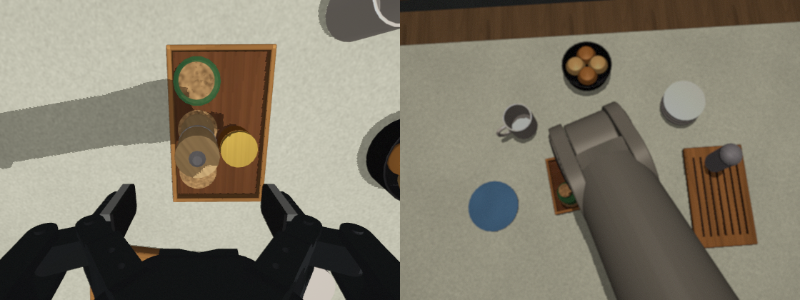

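The shaker stands upright on the board, and the mill (197,158) is centred between the fingers. I'll descend and grip.

```bash
python3 -m creep '[[-0.001,-0.0018,0.01,0,0,-0.3,1],[0,0,0.03,0,0,0,1],[0,0,0.035,0,0,0,1],[0,0,0.03,0,0,0,1],[0,0,0.0104,0,0,0,1]]' | head -2
python3 -m creep '[[0,0,0,0,0,0,1],[0,0,0,0,0,0,0],[0,0,0,0,0,0,0],[0,0,0,0,0,0,0],[0,0,0,0,0,0,0]]'
python3 d.py .466 -.325 .15 50
```

```text
time_s: 13.9
eef_pos: [0.5015, 0.011, 0.0974]
time_s: 14.52
eef_pos: [0.5038, 0.012, 0.1009]
tool_rot: [0.655, 0.755, 0.0, 0.001]
force: [-1.8, -0.9, 7.4]
width: 0.549
grasp_force: 61.2
t 14.525 pos [0.5038 0.012  0.1009] yaw 98.09 tilt [ 0.002 -0.001] q [ 0.35  0.44 -0.61  2.04  0.36  0.76 -0.34] w 0.549 F [-1.8 -0.9  7.4]
turn z: 48.1  then x,y,z mm: [-282.5  187.7  -49.1]
```

```bash
python3 -m creep '[[0,0,-0.01,0,0,0,0],[0,0,-0.015,0,0,10,0],[0,0,-0.015,0,0,10,0],[0,0,-0.01,0,0,10,0],[0,0,-0.005,0,0,10,0]]' 
python3 -m creep '[[0,0,0,0,0,8.1,0],[-0.012,0.009,0,0,0,0,0],[-0.03,0.02,0,0,0,0,0],[-0.038,0.025,0,0,0,0,0],[-0.042,0.028,0,0,0,0,0]]' | head -2
python3 d.py .466 -.325 .1135 50
```

```text
time_s: 15.15
eef_pos: [0.5029, 0.0121, 0.1556]
tool_rot: [0.876, 0.483, 0.0, 0.0]
force: [-0.1, -0.6, -3.8]
width: 0.545
grasp_force: 62.2
time_s: 15.78
eef_pos: [0.4866, -0.1361, 0.1547]
t 15.775 pos [ 0.4866 -0.1361  0.1547] yaw 50.23 tilt [-0. -0.] q [ 0.49  0.32 -0.41  2.01  0.17  0.84 -0.7 ] w 0.554 F [ 0.7  0.1 -3.1]
turn z: 0.2  then x,y,z mm: [-157.9  105.6   41.2]
```

```bash
python3 -m creep '[[-0.042,0.028,0,0,0,0,0],[-0.042,0.028,0,0,0,0,0],[-0.038,0.026,0,0,0,0,0],[-0.024,0.016,0,0,0,0,0],[-0.012,0.0077,0.005,0,0,0,0]]' | head -2
python3 -m creep '[[0,0,0.015,0,0,0,0],[0,0,0.012,0,0,0,0],[0,0,0.003,0,0,0,0],[0,0,0,0,0,0,0],[0,0,0,0,0,0,0]]' | head -2
python3 d.py .466 -.325 .1135 50
```

```text
time_s: 16.4
eef_pos: [0.4654, -0.326, 0.1495]
time_s: 17.02
eef_pos: [0.4673, -0.3228, 0.12]
t 17.025 pos [ 0.4673 -0.3228  0.12  ] yaw 50.05 tilt [ 0.001 -0.   ] q [ 0.74  0.45 -0.31  1.9   0.19  0.82 -0.37] w 0.552 F [-0.2  0.4 -3.5]
turn z: 0.1  then x,y,z mm: [-2.5  0.4  6.5]
```

```bash
python3 -m creep '[[-0.002,0.0,0.0065,0,0,0,0],[0,0,0,0,0,0,0],[0,0,0,0,0,0,0],[0,0,0,0,0,0,0.85],[0,0,0,0,0,0,0.85]]'
python3 -m creep '[[0,0,0,0,0,0,0.85],[0,0,-0.005,0,0,0,0.85],[0,0,-0.02,0,0,0,0.85],[0,0,-0.03,0,0,0,0.85],[0,0,-0.03,0,0,-8,1]]' | head -2
python3 -m creep '[[0,0,-0.015,0,0,-10,1],[0,0,-0.01,0,0,-10,1],[0,0,-0.005,0,0,-10,1],[0,0,0,0,0,-10,1],[0,0,0,0,0,0,1]]' | head -2
python3 d.py .4923 .0881 .22 98.1
```

```text
time_s: 17.65
eef_pos: [0.4659, -0.3248, 0.1136]
tool_rot: [0.906, 0.423, 0.0, 0.0]
force: [0.1, 0.1, -0.1]
width: 0.847
grasp_force: 0.0
time_s: 18.27
eef_pos: [0.4655, -0.3245, 0.1993]
time_s: 18.9
eef_pos: [0.4655, -0.3247, 0.2285]
t 18.9 pos [ 0.4655 -0.3247  0.2285] yaw 97.9 tilt [ 0. -0.] q [ 0.9   0.35 -0.5   1.79  0.19  1.05  0.47] w 1.0 F [-0.7 -0.   0.6]
turn z: -0.2  then x,y,z mm: [404.9  84.7   8.5]
```

```bash
python3 -m creep '[[0.022,0.0047,0,0,0,-0.2,1],[0.04,0.008,0,0,0,0,1],[0.05,0.01,0,0,0,0,1],[0.05,0.01,0,0,0,0,1],[0.05,0.011,0,0,0,0,1]]' | head -2
python3 -m creep '[[0.05,0.011,0,0,0,0,1],[0.05,0.01,0,0,0,0,1],[0.045,0.01,0,0,0,0,1],[0.032,0.007,0,0,0,0,1],[0.016,0.003,0,0,0,0,1]]' | head -2
python3 -m creep '[[0,0,0,0,0,0,1],[0,0,0.005,0,0,0,1],[0,0,0.004,0,0,0,1],[0,0,0,0,0,0,1],[0,0,0,0,0,0,1]]' | head -2
python3 d.py .4923 .0881 .121 98.1; python3 - <<'E'
from h import *
c=optics.read_camera("wrist"); w=cv2.resize(c["color"],(400,300)); t=optics.read_camera("top"); cv2.imwrite("pics/m3.png",np.hstack([w,cv2.resize(t["color"],(400,300))])[:,:,::-1])
E
```

```text
time_s: 19.52
eef_pos: [0.4781, -0.1054, 0.2283]
time_s: 20.15
eef_pos: [0.4907, 0.0914, 0.2283]
time_s: 20.78
eef_pos: [0.4917, 0.0879, 0.2191]
t 20.775 pos [0.4917 0.0879 0.2191] yaw 98.15 tilt [-0. -0.] q [ 0.32  0.28 -0.73  1.94  0.22  1.   -0.36] w 0.998 F [0.6 0.4 0.6]
turn z: 0.1  then x,y,z mm: [ 0.1  0.7 98.1]
```

View pics/m3.png

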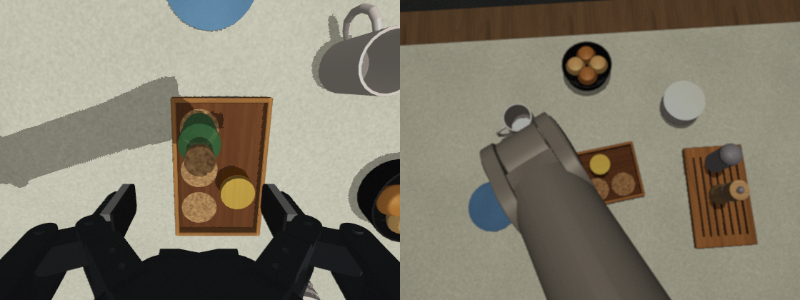

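The mill and shaker stand on the board, and the bottle's cork (200,160) is centred between the fingers. I'll descend and grip the neck.

```bash
python3 -m creep '[[0,0.0007,0.01,0,0,0,1],[0,0,0.025,0,0,0,1],[0,0,0.03,0,0,0,1],[0,0,0.022,0,0,0,1],[0,0,0.011,0,0,0,1]]' | head -2
python3 -m creep '[[0,0,0,0,0,0,1],[0,0,0,0,0,0,0],[0,0,0,0,0,0,0],[0,0,0,0,0,0,0],[0,0,0,0,0,0,0]]'
python3 d.py .374 -.325 .15 60
```

```text
time_s: 21.5
eef_pos: [0.4915, 0.0883, 0.1195]
time_s: 22.12
eef_pos: [0.4928, 0.0884, 0.122]
tool_rot: [0.655, 0.756, 0.0, 0.001]
force: [-0.8, -0.5, 5.5]
width: 0.361
grasp_force: 52.5
t 22.125 pos [0.4928 0.0884 0.122 ] yaw 98.2 tilt [ 0.001 -0.   ] q [ 0.25  0.41 -0.67  2.03  0.35  0.81 -0.48] w 0.361 F [-0.8 -0.5  5.5]
turn z: 38.2  then x,y,z mm: [-417.4  103.9  -28. ]
```

```bash
python3 -m creep '[[0,0,-0.01,0,0,0,0],[0,0,-0.015,0,0,10,0],[0,0,-0.015,0,0,10,0],[0,0,-0.01,0,0,10,0],[0,0,-0.005,0,0,8.2,0]]' 
python3 -m creep '[[-0.016,0.004,0,0,0,0,0],[-0.036,0.009,0,0,0,0,0],[-0.045,0.011,0,0,0,0,0],[-0.048,0.012,0,0,0,0,0],[-0.048,0.012,0,0,0,0,0]]' | head -2
python3 d.py .374 -.325 .1347 60
```

```text
time_s: 22.75
eef_pos: [0.4919, 0.0883, 0.1766]
tool_rot: [0.867, 0.498, -0.0, -0.0]
force: [-0.5, -0.0, -5.0]
width: 0.36
grasp_force: 50.7
time_s: 23.38
eef_pos: [0.4354, -0.1052, 0.1757]
t 23.375 pos [ 0.4354 -0.1052  0.1757] yaw 60.17 tilt [-0.001 -0.   ] q [ 0.53  0.21 -0.48  2.11  0.13  0.85 -0.55] w 0.345 F [ 1.7 -0.4 -5.3]
turn z: 0.2  then x,y,z mm: [-221.1   56.8   41. ]
```

```bash
python3 -m creep '[[-0.048,0.012,0,0,0,0,0],[-0.048,0.012,0,0,0,0,0],[-0.046,0.012,0,0,0,0,0],[-0.042,0.011,0,0,0,0,0],[-0.027,0.007,0,0,0,0,0]]' | head -2
python3 -m creep '[[-0.012,0.003,0.005,0,0,0,0],[0,0,0.015,0,0,0,0],[0,0,0.012,0,0,0,0],[0,0,0.003,0,0,0,0],[0,0,0,0,0,0,0]]' | head -2
python3 d.py .374 -.325 .1347 60
```

```text
time_s: 24.0
eef_pos: [0.3758, -0.3151, 0.1755]
time_s: 24.62
eef_pos: [0.3756, -0.3235, 0.1408]
t 24.625 pos [ 0.3756 -0.3235  0.1408] yaw 60.1 tilt [-0.     0.001] q [ 0.86  0.32 -0.32  2.05  0.14  0.8  -0.07] w 0.345 F [-0.8  1.  -5.5]
turn z: 0.1  then x,y,z mm: [-2.1 -0.6  6.1]
```

```bash
python3 -m creep '[[-0.002,-0.0005,0.006,0,0,0,0],[0,0,0,0,0,0,0],[0,0,0,0,0,0,0],[0,0,0,0,0,0,0.7],[0,0,0,0,0,0,0.7]]'
python3 -m creep '[[0,0,0,0,0,0,0.7],[0,0,-0.005,0,0,0,0.7],[0,0,-0.02,0,0,0,0.7],[0,0,-0.03,0,0,0,0.7],[0,0,-0.025,0,0,10,1]]' | head -2
python3 -m creep '[[0,0,-0.01,0,0,10,1],[0,0,-0.005,0,0,10,1],[0,0,0,0,0,10,1],[0,0,0,0,0,10,1],[0,0,0,0,0,2,1]]' | head -2
python3 d.py .5685 .0008 .15 8.1; python3 - <<'E'
from h import *
t=optics.read_camera("top"); save(t,"t4.png")
for o in("saucer","bottle","mill","shaker"): print(o,[(b["conf"],np.round(b["extent"],1)) for b in spotter.boxes_of("top",o)[:1]])
m=cv2.inRange(cv2.cvtColor(t["color"],cv2.COLOR_RGB2HSV),(20,120,90),(35,255,255)); m[:205]=0;m[245:]=0
n,l,st,ce=cv2.connectedComponentsWithStats(m);k=1+np.argmax(st[1:,4]);print(st[k],ce[k],at(t,*ce[k],.056))
E
```

```text
time_s: 25.25
eef_pos: [0.3743, -0.3263, 0.1356]
tool_rot: [0.866, 0.5, 0.0, 0.001]
force: [-0.0, -0.7, 0.5]
width: 0.702
grasp_force: 0.0
time_s: 25.88
eef_pos: [0.3739, -0.3259, 0.2164]
time_s: 26.5
eef_pos: [0.3739, -0.3258, 0.2304]
t 26.5 pos [ 0.3739 -0.3258  0.2304] yaw 8.0 tilt [ 0. -0.] q [ 0.78  0.19 -0.21  1.96  0.05  0.99 -0.89] w 1.002 F [-0.1  0.4  0.4]
turn z: -0.1  then x,y,z mm: [ 238.7 -295.9   80.4]
saucer [(0.7, array([ 96.8, 255.5, 162.9, 323.6]))]
bottle [(0.93, array([437.9, 301.1, 497.6, 336.1]))]
mill [(0.75, array([433.1, 254.2, 487.9, 284.8]))]
shaker [(0.58, array([421.8, 201.1, 478. , 242.1]))]
[266 216  28  28 645] [279.54418605 229.69457364] [0.56768378 0.00087677 0.056     ]
```

View pics/t4.png

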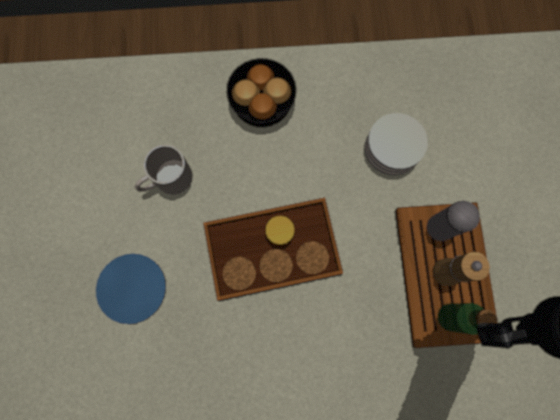

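All three stand on the board and the discs are bare: (239,273), (276,266), (312,258). The jar hasn't moved. I'll move to it and also measure the discs.

```bash
python3 -m creep '[[0.015,-0.018,0,0,0,0,1],[0.025,-0.031,0,0,0,0,1],[0.03,-0.037,0,0,0,0,1],[0.03,-0.037,0,0,0,0,1],[0.03,-0.037,0,0,0,0,1]]' | head -2
python3 -m creep '[[0.03,-0.037,0,0,0,0,1],[0.03,-0.037,0,0,0,0,1],[0.025,-0.031,0,0,0,0,1],[0.015,-0.02,0.02,0,0,0,1],[0.0087,-0.0109,0.03,0,0,0,1]]' | head -2
python3 -m creep '[[0,0,0.02,0,0,0,1],[0,0,0.01,0,0,0,1],[0,0,0,0,0,0,1],[0,0,0,0,0,0,1],[0,0,0,0,0,0,1]]' | head -2
python3 d.py .568 .0008 .016 8.1; python3 - <<'E'
from h import *
im=cv2.imread("pics/t4.png"); hsv=cv2.cvtColor(im,cv2.COLOR_BGR2HSV); t=optics.read_camera("top")
C=np.array([.5377,.0178]);a=np.radians(8.1);X=np.array([np.cos(a),np.sin(a)]);Y=np.array([-X[1],X[0]])
g=cv2.GaussianBlur(im,(5,5),1.2).astype(int).sum(2)
for j,u,v in((.076,239,273),(0,276,266),(-.076,312,258)):
    w=g[v-24:v+25,u-24:u+25]; ex=(C-.035*X+j*Y); e=proj(t,[*ex,.008])
    th=np.linspace(0,6.28,90)
    # best-fit disc: inside-minus-outside ring contrast
    best=max((( np.mean([g[tuple(np.round(proj(t,[ex[0]+dx+.030*np.cos(k),ex[1]+dy+.030*np.sin(k),.008])[::-1]).astype(int))] for k in th])-np.mean([g[tuple(np.round(proj(t,[ex[0]+dx+.036*np.cos(k),ex[1]+dy+.036*np.sin(k),.008])[::-1]).astype(int))] for k in th])),dx,dy) for dx in np.arange(-.005,.0051,.001) for dy in np.arange(-.005,.0051,.001))
    print("disc",ex.round(4),"offset",np.round(best,4))
c=optics.read_camera("wrist"); save(c,"w5.png")
E
```

```text
time_s: 27.38
eef_pos: [0.481, -0.1481, 0.2302]
time_s: 28.0
eef_pos: [0.5705, 0.0023, 0.1804]
time_s: 28.62
eef_pos: [0.5696, 0.0003, 0.1511]
t 28.625 pos [5.696e-01 3.000e-04 1.511e-01] yaw 7.99 tilt [ 0.002 -0.   ] q [ 0.21  0.43 -0.4   1.87  0.21  0.89 -1.73] w 1.004 F [-0.1  0.3  0.3]
turn z: -0.1  then x,y,z mm: [ -1.5  -0.7 135.1]
disc [0.4923 0.0881] offset [7.92778e+01 1.00000e-03 0.00000e+00]
disc [0.503  0.0129] offset [8.60556e+01 2.00000e-03 0.00000e+00]
disc [ 0.5138 -0.0624] offset [7.82333e+01 1.00000e-03 0.00000e+00]
```

View pics/w5.png

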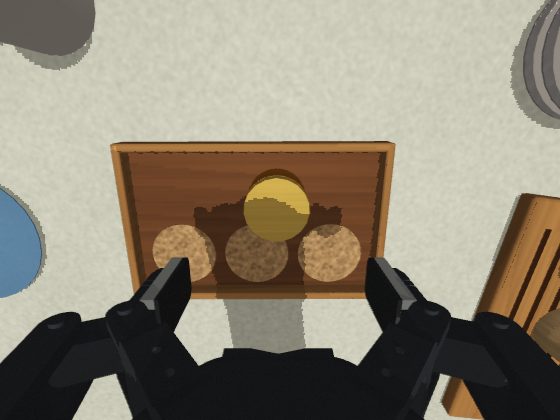

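The jar (277,208) is centred between the fingers, clear of the tray walls. I'll descend and grip.

```bash
python3 -m creep '[[-0.001,-0.0007,0.01,0,0,0,1],[0,0,0.03,0,0,0,1],[0,0,0.035,0,0,0,1],[0,0,0.03,0,0,0,1],[0,0,0.018,0,0,0,1]]' | head -2
python3 -m creep '[[0,0,0.008,0,0,0,1],[0,0,0.004,0,0,0,1],[0,0,0,0,0,0,0],[0,0,0,0,0,0,0],[0,0,0,0,0,0,0]]'
python3 -m creep '[[0,0,0,0,0,0,0],[0,0,-0.01,0,0,0,0],[0,0,-0.02,0,0,0,0],[0,0,-0.03,0,0,0,0],[0,0,-0.02,0,0,0,0]]'
python3 d.py .4776 .3062 .02 8.1
```

```text
time_s: 29.35
eef_pos: [0.5668, 0.001, 0.0251]
time_s: 29.98
eef_pos: [0.5688, 0.0011, 0.0162]
tool_rot: [0.998, 0.07, 0.001, 0.0]
force: [-0.2, 0.3, 6.7]
width: 0.647
grasp_force: 63.6
time_s: 30.6
eef_pos: [0.5685, 0.001, 0.0975]
tool_rot: [0.998, 0.07, 0.001, 0.0]
force: [0.8, 0.1, -3.1]
width: 0.642
grasp_force: 64.0
t 30.6 pos [0.5685 0.001  0.0975] yaw 8.0 tilt [0.002 0.   ] q [ 0.19  0.49 -0.38  1.91  0.25  0.78 -1.77] w 0.642 F [ 0.8  0.1 -3.1]
turn z: -0.1  then x,y,z mm: [ -47.  -314.9   77.5]
```

```bash
python3 -m creep '[[-0.003,-0.018,0,0,0,0,0],[-0.006,-0.04,0,0,0,0,0],[-0.007,-0.048,0,0,0,0,0],[-0.007,-0.048,0,0,0,0,0],[-0.007,-0.048,0,0,0,0,0]]' | head -2
python3 -m creep '[[-0.007,-0.046,0,0,0,0,0],[-0.005,-0.035,0,0,0,0,0],[-0.003,-0.02,0.01,0,0,0,0],[-0.002,-0.0119,0.02,0,0,0,0],[0,0,0.02,0,0,0,0]]' | head -2
python3 -m creep '[[0,0,0.01,0,0,0,0],[0,0,0.005,0,0,0,0],[0,0,0,0,0,0,0],[0,0,0,0,0,0,0],[0,0,0,0,0,0,0]]' | head -2
python3 d.py .4776 .3062 .017 8.1
```

```text
time_s: 31.22
eef_pos: [0.508, 0.1993, 0.0945]
time_s: 31.85
eef_pos: [0.4762, 0.3068, 0.0433]
time_s: 32.48
eef_pos: [0.4779, 0.3064, 0.0306]
t 32.475 pos [0.4779 0.3064 0.0306] yaw 7.99 tilt [0.001 0.001] q [-0.38  0.6  -0.38  1.94  0.35  0.67 -2.41] w 0.643 F [-0.3  0.8 -3.4]
turn z: -0.1  then x,y,z mm: [-0.4  0.1 13.6]
```

```bash
python3 -m creep '[[0,0,0.008,0,0,0,0],[0,0,0.005,0,0,0,0],[0,0,0,0,0,0,0],[0,0,0,0,0,0,0],[0,0,0.0005,0,0,0,1]]'|head -2
python3 -m creep '[[0,0,0,0,0,0,1],[0,0,0,0,0,0,1],[0,0,0,0,0,0,1],[0,0,-0.01,0,0,0,1],[0,0,-0.03,0,0,0,1]]'
python3 -m creep '[[0,0,-0.04,0,0,0,1],[0,0,-0.045,0,0,0,1],[0,0,-0.045,0,0,0,1],[0,0,-0.03,0,0,-6,1],[0,0,-0.015,0,0,-10,1]]'|head -2
python3 d.py .374 -.325 .23 60
```

```text
time_s: 33.1
eef_pos: [0.4778, 0.3065, 0.0169]
time_s: 33.72
eef_pos: [0.4766, 0.3056, 0.0563]
tool_rot: [0.998, 0.07, -0.001, 0.001]
force: [0.4, -0.3, -0.2]
width: 0.998
grasp_force: 0.0
time_s: 34.35
eef_pos: [0.478, 0.3068, 0.2346]
t 34.35 pos [0.478  0.3068 0.2346] yaw 24.3 tilt [0.003 0.002] q [-0.25  0.35 -0.54  1.79  0.2   1.06 -2.01] w 0.999 F [ 0.2 -0.2  0.1]
turn z: -35.7  then x,y,z mm: [-599.2  225.8    4.6]
```

```bash
python3 -m creep '[[0,0,0,0,0,-10,1],[0,0,0,0,0,-10,1],[0,0,0,0,0,-10,1],[0,0,0,0,0,-5.7,1],[-0.018,0.012,0,0,0,0,1]]'|head -2
python3 -m creep '[[-0.036,0.024,0,0,0,0,1],[-0.045,0.03,0,0,0,0,1],[-0.048,0.033,0,0,0,0,1],[-0.048,0.033,0,0,0,0,1],[-0.048,0.033,0,0,0,0,1]]'|head -2
python3 -m creep '[[-0.05,0.008,0,0,0,0,1],[-0.052,0.008,0,0,0,0,1],[-0.052,0.008,0,0,0,0,1],[-0.052,0.008,0,0,0,0,1],[-0.052,0.008,0,0,0,0,1]]'|head -2
python3 d.py .3743 -.3263 .23 60; python3 - <<'E'
from h import *
c=optics.read_camera("scene"); t=optics.read_camera("top"); cv2.imwrite("pics/m6.png",np.hstack([cv2.resize(c["color"],(400,300)),cv2.resize(t["color"],(400,300))])[:,:,::-1])
for q,n in((t,"top"),(c,"scene")):
    b=spotter.boxes_of(n,"jar"); print(n,[(round(x["conf"],2),np.round(x["extent"],1)) for x in b[:2]])
    h=cv2.inRange(cv2.cvtColor(q["color"],cv2.COLOR_RGB2HSV),(20,120,60),(35,255,255)); p=proj(q,[.4776,.3062,.056]).astype(int); k=np.zeros_like(h);k[p[1]-20:p[1]+20,p[0]-20:p[0]+20]=1;h*=k
    M=cv2.moments(h,True); print(M["m00"],np.round(at(q,M["m10"]/M["m00"],M["m01"]/M["m00"],.056),4))
E
```

```text
time_s: 34.98
eef_pos: [0.4782, 0.286, 0.2324]
time_s: 35.6
eef_pos: [0.4973, 0.0114, 0.2325]
time_s: 36.22
eef_pos: [0.401, -0.2311, 0.2325]
t 36.225 pos [ 0.401  -0.2311  0.2325] yaw 59.72 tilt [ 0.001 -0.001] q [ 0.74  0.15 -0.38  2.02  0.07  0.98 -0.21] w 1.001 F [ 1.  -1.1  0.4]
turn z: -0.3  then x,y,z mm: [-95.8  24.4   2.5]
top [(0.69, array([109.6, 273.2, 146.1, 301.8]))]
224.0 [0.4768 0.3024 0.056 ]
scene [(0.91, array([420.2, 173.9, 451.4, 205.8])), (0.44, array([105. ,  93.9, 212.7, 193.2]))]
225.0 [0.4766 0.3056 0.056 ]
```

View pics/m6.png

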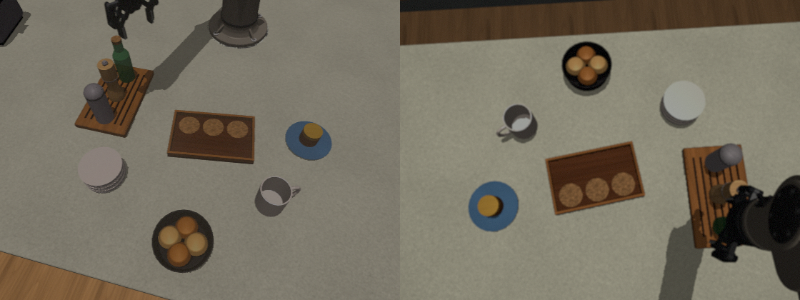

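The jar stands upright in the middle of the saucer: top frame (488,207), scene frame (313,133). Next I'll fetch the bottle.

```bash
python3 -m creep '[[-0.042,0.011,0,0,0,-0.3,0.8],[-0.03,0.007,0,0,0,0,0.8],[-0.018,0.005,0,0,0,0,0.8],[-0.0058,0.0014,0.01,0,0,0,0.8],[0,0,0.02,0,0,0,0.8]]'|head -2
python3 -m creep '[[0,0,0,0,0,0,0.8],[0,0,0,0,0,0,0.8],[0,0,0,0,0,0,0.8],[0,0,0,0,0,0,0.8],[0,0,0,0,0,0,0.8]]'|head -2
python3 d.py .3743 -.3263 .1347 60
```

```text
time_s: 37.05
eef_pos: [0.3759, -0.3241, 0.2014]
time_s: 37.67
eef_pos: [0.375, -0.3249, 0.2019]
t 37.675 pos [ 0.375  -0.3249  0.2019] yaw 60.0 tilt [ 0. -0.] q [ 0.85  0.24 -0.3   1.99  0.09  0.93 -0.02] w 0.804 F [ 0.7 -0.5  0.3]
turn z: 0.0  then x,y,z mm: [-1.5  0.1 67.2]
```

```bash
python3 -m creep '[[-0.0013,0,0.01,0,0,0,0.8],[0,0,0.022,0,0,0,0.8],[0,0,0.022,0,0,0,0.8],[0,0,0.01,0,0,0,0.8],[0,0,0.0035,0,0,0,0.8]]'|head -2
python3 -m creep '[[0,0,0,0,0,0,0.8],[0,0,0,0,0,0,0],[0,0,0,0,0,0,0],[0,0,0,0,0,0,0],[0,0,0,0,0,0,0]]'
python3 d.py .4928 .0884 .122 98.2
```

```text
time_s: 38.3
eef_pos: [0.3739, -0.3258, 0.1335]
time_s: 38.92
eef_pos: [0.3751, -0.3266, 0.1349]
tool_rot: [0.866, 0.5, 0.0, 0.001]
force: [1.1, -1.2, 5.4]
width: 0.344
grasp_force: 53.2
t 38.925 pos [ 0.3751 -0.3266  0.1349] yaw 60.0 tilt [ 0.002 -0.001] q [ 0.84  0.33 -0.29  2.05  0.13  0.78 -0.06] w 0.344 F [ 1.1 -1.2  5.4]
turn z: -38.2  then x,y,z mm: [394.  175.7  12.9]
```

```bash
python3 -m creep '[[0,0,-0.01,0,0,0,0],[0,0,-0.015,0,0,-10,0],[0,0,-0.015,0,0,-10,0],[0,0,-0.01,0,0,-10,0],[0,0,-0.005,0,0,-8.2,0]]'|head -2
python3 -m creep '[[0.016,0.007,0,0,0,0,0],[0.034,0.015,0,0,0,0,0],[0.044,0.02,0,0,0,0,0],[0.048,0.021,0,0,0,0,0],[0.048,0.021,0,0,0,0,0]]'|head -2
python3 -m creep '[[0.048,0.021,0,0,0,0,0],[0.048,0.021,0,0,0,0,0],[0.044,0.02,0,0,0,0,0],[0.034,0.015,0,0,0,0,0],[0.02,0.01,0,0,0,0,0]]'|head -2
python3 -m creep '[[0.01,0.0047,0.015,0,0,0,0],[0,0,0.02,0,0,0,0],[0,0,0.015,0,0,0,0],[0,0,0.005,0,0,0,0],[0,0,0,0,0,0,0]]'|head -2
python3 d.py .4928 .0884 .1225 98.2
```

```text
time_s: 39.55
eef_pos: [0.373, -0.3254, 0.189]
time_s: 40.17
eef_pos: [0.4293, -0.1232, 0.1885]
time_s: 40.8
eef_pos: [0.4871, 0.0817, 0.1885]
time_s: 41.42
eef_pos: [0.4916, 0.089, 0.134]
t 41.425 pos [0.4916 0.089  0.134 ] yaw 98.17 tilt [-0.001 -0.   ] q [ 0.23  0.39 -0.64  2.03  0.31  0.83 -0.45] w 0.344 F [ 0.2 -0.3 -5.5]
turn z: -0.0  then x,y,z mm: [-0.8  1.1 11.5]
```

```bash
python3 -m creep '[[-0.0006,0.001,0.006,0,0,0,0],[0,0,0.0052,0,0,0,0],[0,0,0,0,0,0,0],[0,0,0,0,0,0,0],[0,0,0,0,0,0,0]]'
python3 d.py .4928 .0884 .1225 98.2
```

```text
time_s: 42.05
eef_pos: [0.4935, 0.0886, 0.1233]
tool_rot: [0.655, 0.756, 0.0, 0.0]
force: [1.0, -0.8, 0.5]
width: 0.345
grasp_force: 56.8
t 42.05 pos [0.4935 0.0886 0.1233] yaw 98.19 tilt [0.001 0.   ] q [ 0.22  0.4  -0.63  2.03  0.33  0.8  -0.46] w 0.345 F [ 1.  -0.8  0.5]
turn z: -0.0  then x,y,z mm: [-0.1 -0.7  0.8]
```

```bash
python3 -m creep '[[0,0,0,0,0,0,0.8],[0,0,0,0,0,0,0.8],[0,0,0,0,0,0,0.8],[0,0,-0.005,0,0,0,0.8],[0,0,-0.02,0,0,0,0.8]]'|head -2
python3 -m creep '[[0,0,-0.03,0,0,0,0.8],[0,0,-0.03,0,0,8,0.8],[0,0,-0.02,0,0,10,0.85],[0,0,-0.005,0,0,10,0.85],[0,0,0,0,0,10,0.85]]'|head -2
python3 -m creep '[[0,0,0,0,0,10.2,0.85],[-0.018,0.01,0,0,0,0,0.85],[-0.036,0.02,0,0,0,0,0.85],[-0.044,0.025,0,0,0,0,0.85],[-0.048,0.027,0,0,0,0,0.85]]'|head -2
python3 d.py .4659 -.3248 .2 50
```

```text
time_s: 42.68
eef_pos: [0.4921, 0.0885, 0.1476]
time_s: 43.3
eef_pos: [0.4933, 0.0888, 0.2339]
time_s: 43.92
eef_pos: [0.4617, -0.0769, 0.2334]
t 43.925 pos [ 0.4617 -0.0769  0.2334] yaw 50.09 tilt [0.001 0.   ] q [ 0.44  0.16 -0.45  2.01  0.08  0.99 -0.75] w 0.85 F [-0.  -0.5  0.7]
turn z: 0.1  then x,y,z mm: [-187.2  162.6   33.4]
```

```bash
python3 -m creep '[[-0.04,0.035,0,0,0,0,0.85],[-0.04,0.035,0,0,0,0,0.85],[-0.04,0.035,0,0,0,0,0.85],[-0.034,0.029,0,0,0,0,0.85],[-0.022,0.019,0,0,0,0,0.85]]'|head -2
python3 -m creep '[[-0.0112,0.0096,0.01,0,0,0,0.85],[0,0,0.02,0,0,0,0.85],[0,0,0.005,0,0,0,0.85],[0,0,0,0,0,0,0.85],[0,0,0,0,0,0,0.85]]'|head -2
python3 d.py .4659 -.3248 .113 50
```

```text
time_s: 44.55
eef_pos: [0.4655, -0.3116, 0.2331]
time_s: 45.18
eef_pos: [0.4667, -0.3235, 0.1986]
t 45.175 pos [ 0.4667 -0.3235  0.1986] yaw 50.05 tilt [ 0.001 -0.   ] q [ 0.72  0.35 -0.28  1.84  0.11  0.97 -0.3 ] w 0.85 F [-0.1 -0.2  0.5]
turn z: 0.1  then x,y,z mm: [-1.5  0.2 85.6]
```

```bash
python3 -m creep '[[-0.0012,0,0.01,0,0,0,0.85],[0,0,0.025,0,0,0,0.85],[0,0,0.028,0,0,0,0.85],[0,0,0.016,0,0,0,0.85],[0,0,0.0066,0,0,0,0.85]]'|head -2
python3 -m creep '[[0,0,0,0,0,0,0.85],[0,0,0,0,0,0,0],[0,0,0,0,0,0,0],[0,0,0,0,0,0,0],[0,0,0,0,0,0,0]]'
python3 d.py .5038 .0120 .1014 98.2
```

```text
time_s: 45.8
eef_pos: [0.4651, -0.3246, 0.1114]
time_s: 46.42
eef_pos: [0.4659, -0.325, 0.1135]
tool_rot: [0.906, 0.423, 0.0, 0.001]
force: [-2.2, 0.6, 6.9]
width: 0.549
grasp_force: 61.3
t 46.425 pos [ 0.4659 -0.325   0.1135] yaw 50.0 tilt [ 0.001 -0.001] q [ 0.7   0.46 -0.26  1.91  0.16  0.8  -0.34] w 0.549 F [-2.2  0.6  6.9]
turn z: -48.2  then x,y,z mm: [328.2  85.6  12.1]
```

```bash
python3 -m creep '[[0,0,-0.01,0,0,0,0],[0,0,-0.015,0,0,-10,0],[0,0,-0.015,0,0,-10,0],[0,0,-0.01,0,0,-10,0],[0,0,-0.005,0,0,-10,0]]'|head -2
python3 -m creep '[[0,0,0,0,0,-8.2,0],[0.02,0.005,0,0,0,0,0],[0.038,0.01,0,0,0,0,0],[0.048,0.0125,0,0,0,0,0],[0.048,0.0125,0,0,0,0,0]]'|head -2
python3 -m creep '[[0.048,0.0125,0,0,0,0,0],[0.048,0.0125,0,0,0,0,0],[0.038,0.01,0,0,0,0,0],[0.024,0.006,0,0,0,0,0],[0.012,0.003,0,0,0,0,0]]'|head -2
python3 -m creep '[[0.0042,0.0016,0.015,0,0,0,0],[0,0,0.02,0,0,0,0],[0,0,0.015,0,0,0,0],[0,0,0.005,0,0,0,0],[0,0,0,0,0,0,0]]'|head -2
python3 d.py .5038 .0120 .1014 98.2
```

```text
time_s: 47.05
eef_pos: [0.4653, -0.3249, 0.1681]
time_s: 47.68
eef_pos: [0.4827, -0.1638, 0.1674]
time_s: 48.3
eef_pos: [0.5017, 0.0105, 0.1675]
time_s: 48.92
eef_pos: [0.5031, 0.0119, 0.112]
t 48.925 pos [0.5031 0.0119 0.112 ] yaw 98.16 tilt [-0.001 -0.   ] q [ 0.32  0.41 -0.57  2.04  0.31  0.78 -0.29] w 0.55 F [ 0.3  0.2 -3. ]
turn z: -0.0  then x,y,z mm: [-0.   0.7 10.6]
```

```bash
python3 -m creep '[[0,0,0.006,0,0,0,0],[0,0,0.0045,0,0,0,0],[0,0,0,0,0,0,0],[0,0,0,0,0,0,0],[0,0,0,0,0,0,0]]'
python3 d.py .5038 .0120 .1014 98.2
```

```text
time_s: 49.55
eef_pos: [0.5033, 0.0122, 0.1018]
tool_rot: [0.655, 0.756, 0.0, 0.0]
force: [1.0, 0.5, -4.1]
width: 0.549
grasp_force: 62.3
t 49.55 pos [0.5033 0.0122 0.1018] yaw 98.2 tilt [ 0. -0.] q [ 0.31  0.43 -0.56  2.04  0.33  0.75 -0.31] w 0.549 F [ 1.   0.5 -4.1]
turn z: 0.0  then x,y,z mm: [-0.3  0.5  0.4]
```

```bash
python3 -m creep '[[0,0.0005,0.0008,0,0,0,0],[0,0,0,0,0,0,0],[0,0,0,0,0,0,0.9],[0,0,0,0,0,0,0.9],[0,0,0,0,0,0,0.9]]'|head -2
python3 -m creep '[[0,0,-0.005,0,0,0,0.9],[0,0,-0.02,0,0,0,0.9],[0,0,-0.03,0,0,0,0.9],[0,0,-0.035,0,0,0,0.9],[0,0,-0.03,0,0,8,0.9]]'|head -2
python3 -m creep '[[0,0,-0.01,0,0,10,0.9],[0,0,0,0,0,10,0.9],[0,0,0,0,0,10,0.9],[0,0,0,0,0,10,0.9],[0,0,0,0,0,5.2,0.9]]'|head -2
python3 d.py .5584 -.3254 .2 45; python3 - <<'E'
from h import *
c=optics.read_camera("scene"); save(c,"s7.png")
E
```

```text
time_s: 50.18
eef_pos: [0.5041, 0.0124, 0.1011]
time_s: 50.8
eef_pos: [0.5039, 0.0125, 0.2226]
time_s: 51.42
eef_pos: [0.5038, 0.0125, 0.2314]
t 51.425 pos [0.5038 0.0125 0.2314] yaw 44.79 tilt [ 0. -0.] q [ 0.27  0.23 -0.48  1.93  0.13  1.01 -1.06] w 0.9 F [ 0.7  0.1 -0.8]
turn z: -0.2  then x,y,z mm: [-200.3  277.5   31.4]
```

View pics/s7.png

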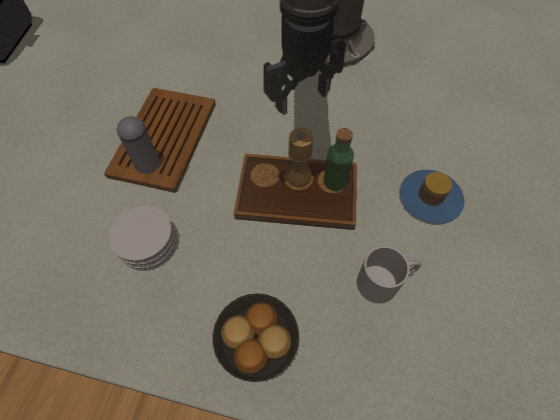

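The mill and bottle stand in the tray, but the bottle's cork now shows at (344,135) against (340,134) at the start. I'll check by how much it has shifted.

```bash
python3 - <<'E'
from h import *
c=optics.read_camera("scene"); a=cv2.imread("pics/scene0.png"); b=cv2.imread("pics/s7.png")
for n in("bottle","mill"): print(n,[(round(x["conf"],2),np.round(x["extent"],1)) for x in spotter.boxes_of("scene",n)[:1]])
def cen(im):
    h=cv2.inRange(cv2.cvtColor(im,cv2.COLOR_BGR2HSV),(40,60,15),(95,255,255)); h[:120]=0;h[200:]=0;h[:,:300]=0;h[:,370:]=0
    x,y,w,hh=cv2.boundingRect(h); M=cv2.moments(h,True); return x,y,w,hh,M["m10"]/M["m00"],M["m01"]/M["m00"]
A,B=cen(a),cen(b); print(A,B); P=[at(c,q[4],q[5],.06) for q in(A,B)]; print("bottle shift",P[1]-P[0])
g=lambda im:np.float32(cv2.cvtColor(im,cv2.COLOR_BGR2GRAY))
t=g(a)[128:152,288:314].astype(np.uint8); m=cv2.matchTemplate(g(b)[110:170,270:330].astype(np.uint8),t,5); k=cv2.minMaxLoc(m)[3]; u=(270+k[0],110+k[1]); print("mill head from (288,128) to",u, at(c,*u,.14)-at(c,288,128,.14))
t=g(a)[128:145,331:349].astype(np.uint8); m=cv2.matchTemplate(g(b)[110:170,310:370].astype(np.uint8),t,5); k=cv2.minMaxLoc(m)[3]; u=(310+k[0],110+k[1]); print("cork from (331,128) to",u, at(c,*u,.165)-at(c,331,128,.165))
E
```

```text
bottle [(0.81, array([324.2, 130.1, 353.6, 191.7]))]
mill [(0.9, array([287.2, 127.7, 310.3, 191.6]))]
(322, 140, 28, 50, 335.10589651022866, 164.26835138387486) (324, 142, 30, 49, 337.92110874200426, 165.26865671641792)
bottle shift [0.00114992 0.00630307 0.        ]
mill head from (288,128) to (289, 128) [-0.00048671  0.00195016  0.        ]
cork from (331,128) to (334, 129) [0.00108662 0.00606719 0.        ]
```

The bottle stands 6 mm off along +y; the mill is within 2 mm. I'll mend the bottle now by regripping it where it stands and moving it back.

```bash
python3 -m creep '[[0,0,0,0,0,-10,0.8],[0,0,0,0,0,-10,0.8],[0,0,0,0,0,-10,0.8],[0,0,0,0,0,-10,0.8],[0,0,0,0,0,-10,0.8]]'|head -2
python3 d.py .4937 .0943 .22 95
```

```text
time_s: 52.25
eef_pos: [0.5038, 0.0123, 0.2311]
t 52.25 pos [0.5038 0.0123 0.2311] yaw 95.44 tilt [0. 0.] q [ 0.38  0.25 -0.61  1.92  0.17  1.02 -0.21] w 0.799 F [-0.8  0.1  0.4]
turn z: 0.4  then x,y,z mm: [82.6 -2.9 11.1]
```

```bash
python3 -m creep '[[0.02,-0.001,0,0,0,0.4,0.8],[0.035,-0.001,0,0,0,0,0.8],[0.02,-0.0009,0,0,0,0,0.8],[0.0076,0,0.011,0,0,0,0.8],[0,0,0,0,0,0,0.8]]'|head -2
python3 -m creep '[[0,0,0.01,0,0,0,0.8],[0,0,0,0,0,0,0.8],[0,0,0,0,0,0,0.8],[0,0,0,0,0,0,0.8],[0,0,0,0,0,0,0.8]]'|head -2
python3 d.py .4937 .0943 .122 95; python3 - <<'E'
from h import *
s=r.get_state(); c=optics.read_camera("wrist")
Rt=R.from_quat(s["tool_rot"]).as_matrix(); T=np.eye(4);T[:3,:3]=Rt;T[:3,3]=s["eef_pos"]; c["world_from_camera"]=T@np.array(c["tool_from_camera"])
b=spotter.boxes_of("wrist","bottle"); print([(round(x["conf"],2),np.round(x["extent"],1)) for x in b[:1]])
for z,n in((.168,"cork top"),(.008,"foot")): print(n,proj(c,[.4937,.0943,z]).round(1))
im=c["color"].copy()
th=np.linspace(0,6.28,40)
for p,col in(((.4937,.0943),(255,0,255)),((.4933,.0881),(0,255,255))):
  for z,rr in((.168,.0155),(.108,.027),(.008,.033)):
    cv2.polylines(im,[np.array([proj(c,[p[0]+rr*np.cos(k),p[1]+rr*np.sin(k),z]) for k in th]).astype(int)],True,col,1)
cv2.imwrite("pics/w8.png",im[:,:,::-1])
E
```

```text
time_s: 52.88
eef_pos: [0.4934, 0.094, 0.2188]
time_s: 53.5
eef_pos: [0.4943, 0.0944, 0.2102]
t 53.5 pos [0.4943 0.0944 0.2102] yaw 94.6 tilt [0. 0.] q [ 0.24  0.28 -0.65  1.95  0.2   0.98 -0.42] w 0.8 F [ 0.3  0.9 -0.5]
turn z: -0.4  then x,y,z mm: [-0.  -0.6 88.2]
[(0.93, array([242.9, 157.3, 304.7, 256.2]))]
cork top [276.3 231.4]
foot [276.8 181.4]
```

View pics/w8.png

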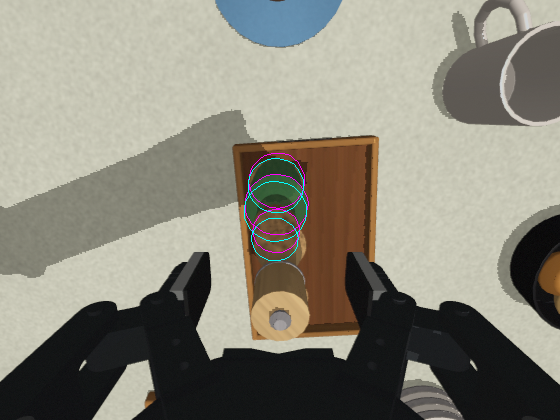

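The magenta model (shifted position) fits the cork and body. I'll grip there.

```bash
python3 -m creep '[[0,-0.0004,0.01,0,0,0,0.8],[0,0,0.028,0,0,0,0.8],[0,0,0.028,0,0,0,0.8],[0,0,0.016,0,0,0,0.8],[0,0,0.006,0,0,0,0.8]]'|head -2
python3 -m creep '[[0,0,0,0,0,0,0.8],[0,0,0,0,0,0,0],[0,0,0,0,0,0,0],[0,0,0,0,0,0,0],[0,0,0,0,0,0,0]]'
python3 -m creep '[[0,0,-0.006,0,0,0,0],[0,0,-0.006,0,0,0,0],[-0.003,0,0,0,0,0,0],[-0.003,0,0,0,0,0,0],[0,0,0,0,0,0,0]]'
python3 d.py .493 .0883 .1225 95; python3 - <<'E'
from h import *
c=optics.read_camera("scene"); a=cv2.imread("pics/scene0.png"); b=c["color"][:,:,::-1].copy()
def cen(im):
    h=cv2.inRange(cv2.cvtColor(im,cv2.COLOR_BGR2HSV),(40,60,15),(95,255,255)); h[:155]=0;h[178:]=0;h[:,:300]=0;h[:,370:]=0
    M=cv2.moments(h,True); return M["m10"]/M["m00"],M["m01"]/M["m00"]
print(at(c,*cen(b),.06)-at(c,*cen(a),.06))
E
```

```text
time_s: 54.22
eef_pos: [0.4932, 0.0944, 0.121]
time_s: 54.85
eef_pos: [0.4934, 0.0945, 0.123]
tool_rot: [0.678, 0.735, -0.0, 0.0]
force: [-4.1, -0.0, 7.0]
width: 0.355
grasp_force: 53.1
time_s: 55.48
eef_pos: [0.494, 0.0878, 0.1337]
tool_rot: [0.678, 0.735, -0.0, -0.0]
force: [0.6, 0.4, -5.8]
width: 0.353
grasp_force: 51.6
t 55.475 pos [0.494  0.0878 0.1337] yaw 94.56 tilt [-0.001 -0.   ] q [ 0.2   0.38 -0.61  2.02  0.3   0.82 -0.49] w 0.353 F [ 0.6  0.4 -5.8]
turn z: -0.4  then x,y,z mm: [ 0.6 -1.  11.2]
[ 0.0006998  -0.00039592  0.        ]
```

```bash
python3 -m creep '[[0.0003,-0.001,0.006,0,0,0,0],[0,0,0.005,0,0,0,0],[0,0,0,0,0,0,0],[0,0,0,0,0,0,0],[0,0,0,0,0,0,0]]'|head -4
python3 -m creep '[[0,0,0,0,0,0,0.8],[0,0,0,0,0,0,0.8],[0,0,0,0,0,0,0.8],[0,0,-0.005,0,0,0,0.8],[0,0,-0.02,0,0,0,0.8]]'|head -2
python3 -m creep '[[0,0,-0.03,0,0,0,0.8],[0,0,-0.03,0,0,9.5,0.85],[0,0,-0.022,0,0,10,0.9],[0,0,-0.005,0,0,10,0.9],[0,0,0,0,0,10,0.9]]'|head -2
python3 d.py .5584 -.3254 .2 45; python3 - <<'E'
from h import *
c=optics.read_camera("scene"); a=cv2.imread("pics/scene0.png"); b=c["color"][:,:,::-1].copy(); cv2.imwrite("pics/s9.png",b)
def cen(im):
    h=cv2.inRange(cv2.cvtColor(im,cv2.COLOR_BGR2HSV),(40,60,15),(95,255,255)); h[:120]=0;h[200:]=0;h[:,:300]=0;h[:,370:]=0
    M=cv2.moments(h,True); return M["m10"]/M["m00"],M["m01"]/M["m00"]
print("bottle",at(c,*cen(b),.06)-at(c,*cen(a),.06))
# shaker on board: where
t=optics.read_camera("top")
for q,n in((c,"scene"),(t,"top")):
    x=spotter.boxes_of(n,"shaker")[:1]; print(n,[(round(v["conf"],2),np.round(v["extent"],1)) for v in x])
    th=np.linspace(0,6.28,40)
    pts=np.array([proj(q,[.5584+rr*np.cos(k),-.3254+rr*np.sin(k),.02+z]) for z,rr in((0,.028),(.12,.028),(.13,.018),(.135,.003)) for k in th]); print("expected",pts.min(0).round(1),pts.max(0).round(1))
E
```

```text
time_s: 56.15
eef_pos: [0.4931, 0.0887, 0.123]
tool_rot: [0.678, 0.735, -0.0, -0.0]
force: [-1.3, -0.2, -0.4]
time_s: 56.78
eef_pos: [0.4925, 0.0884, 0.1477]
time_s: 57.4
eef_pos: [0.4936, 0.0888, 0.2361]
t 57.4 pos [0.4936 0.0888 0.2361] yaw 54.78 tilt [0.002 0.   ] q [ 0.17  0.23 -0.54  1.93  0.14  1.02 -1.05] w 0.902 F [-0.9  0.9 -0.4]
turn z: 9.8  then x,y,z mm: [-247.1  338.7   36.1]
bottle [0.00020041 0.00127022 0.        ]
scene [(0.76, array([117.6, 116.3, 159.1, 172.6]))]
expected [116.1 118. ] [159.6 174.3]
top [(0.6, array([423.9, 201.3, 480.4, 240.5]))]
expected [425.6 199.7] [478.9 240.3]
```

```bash
python3 -m creep '[[0,0,0,0,0,9.8,0.9],[-0.013,0.018,0,0,0,0,0.9],[-0.026,0.036,0,0,0,0,0.9],[-0.029,0.04,0,0,0,0,0.9],[-0.029,0.04,0,0,0,0,0.9]]'|head -2
python3 -m creep '[[-0.029,0.04,0,0,0,0,0.9],[-0.029,0.04,0,0,0,0,0.9],[-0.029,0.04,0,0,0,0,0.9],[-0.028,0.038,0,0,0,0,0.9],[-0.022,0.03,0,0,0,0,0.9]]'|head -2
python3 -m creep '[[-0.0131,0.0167,0.01,0,0,0,0.9],[0,0,0.02,0,0,0,0.9],[0,0,0.01,0,0,0,0.9],[0,0,0,0,0,0,0.9],[0,0,0,0,0,0,0.9]]'|head -2
python3 d.py .5584 -.3254 .0955 45
```

```text
time_s: 58.22
eef_pos: [0.5203, -0.0759, 0.235]
time_s: 58.85
eef_pos: [0.5572, -0.3066, 0.2347]
time_s: 59.48
eef_pos: [0.5606, -0.3242, 0.1955]
t 59.475 pos [ 0.5606 -0.3242  0.1955] yaw 45.4 tilt [0.001 0.   ] q [ 0.63  0.48 -0.28  1.65  0.15  1.04 -0.47] w 0.899 F [0.2 0.  0.2]
turn z: 0.4  then x,y,z mm: [ -2.5  -0.7 100. ]
```

```bash
python3 -m creep '[[-0.002,-0.0007,0.01,0,0,0.4,0.9],[0,0,0.028,0,0,0,0.9],[0,0,0.03,0,0,0,0.9],[0,0,0.022,0,0,0,0.9],[0,0,0.01,0,0,0,0.9]]'|head -2
python3 -m creep '[[0,0,0,0,0,0,0.9],[0,0,0,0,0,0,0],[0,0,0,0,0,0,0],[0,0,0,0,0,0,0],[0,0,0,0,0,0,0]]'
python3 -m creep '[[0,0,-0.01,0,0,0,0],[0,0,-0.015,0,0,-10,0],[0,0,-0.015,0,0,-10,0],[0,0,-0.01,0,0,-10,0],[0,0,-0.005,0,0,-10,0]]'|head -2
python3 d.py .5143 -.0610 .0835 98.2
```

```text
time_s: 60.1
eef_pos: [0.5574, -0.3258, 0.0935]
time_s: 60.72
eef_pos: [0.5588, -0.3262, 0.0964]
tool_rot: [0.924, 0.382, 0.001, 0.001]
force: [-2.1, 0.7, 6.2]
width: 0.645
grasp_force: 62.7
time_s: 61.35
eef_pos: [0.5581, -0.3264, 0.1507]
t 61.35 pos [ 0.5581 -0.3264  0.1507] yaw 85.22 tilt [ 0. -0.] q [ 0.75  0.55 -0.44  1.68  0.27  0.98  0.13] w 0.642 F [ 0.   0.3 -5. ]
turn z: -13.0  then x,y,z mm: [269.   -5.5  67.2]
```

```bash
python3 -m creep '[[0,0,0,0,0,-8,0],[0,0,0,0,0,-5,0],[0.018,-0.0005,0,0,0,0,0],[0.036,-0.001,0,0,0,0,0],[0.045,-0.001,0,0,0,0,0]]'|head -2
python3 -m creep '[[0.045,-0.001,0,0,0,0,0],[0.045,-0.001,0,0,0,0,0],[0.04,-0.001,0,0,0,0,0],[0.025,0,0,0,0,0,0],[0.012,0,0,0,0,0,0]]'|head -2
python3 -m creep '[[0.003,0,0,0,0,0,0],[0,0,0.015,0,0,0,0],[0,0,0.02,0,0,0,0],[0,0,0.012,0,0,0,0],[0,0,0.003,0,0,0,0]]'|head -2
python3 -m creep '[[0,0,0,0,0,0,0],[0,0,0,0,0,0,0],[0,0,0,0,0,0,0],[0,0,0,0,0,0,0],[0,0,0,0,0,0,0]]'|head -2
python3 d.py .5143 -.0610 .085 98.2;python3 - <<'E'
from h import *
s=r.get_state()["eef_pos"]; c=optics.read_camera("scene"); cv2.imwrite("pics/s10.png",c["color"][:,:,::-1])
g=lambda im:cv2.cvtColor(im,cv2.COLOR_BGR2GRAY)
a=cv2.imread("pics/scene0.png"); t=cv2.resize(g(a)[128:188,246:280],None,fx=4,fy=4,interpolation=2)
b=cv2.resize(g(c["color"][:,:,::-1].copy())[100:210,220:310],None,fx=4,fy=4,interpolation=2); m=cv2.matchTemplate(b,t,5);_,v,_,k=cv2.minMaxLoc(m); print("shaker px shift",v,k[0]/4-26,k[1]/4-28)
print("expected by lift",proj(c,[.5143,-.061,.07+s[2]-.0828])-proj(c,[.5143,-.061,.07]))
E
```

```text
time_s: 61.98
eef_pos: [0.5414, -0.2268, 0.1499]
time_s: 62.6
eef_pos: [0.5154, -0.0609, 0.1503]
time_s: 63.22
eef_pos: [0.5151, -0.0611, 0.0987]
time_s: 63.85
eef_pos: [0.5159, -0.0605, 0.1002]
t 63.85 pos [ 0.5159 -0.0605  0.1002] yaw 97.9 tilt [ 0. -0.] q [ 0.45  0.45 -0.56  2.01  0.34  0.77 -0.17] w 0.645 F [-0.6  0.8 -3.6]
turn z: -0.3  then x,y,z mm: [-0.3 -1.6 15.2]
shaker px shift 0.6107156872749329 30.0 -1.0
expected by lift [-0.29561618 -5.07025837]
```

View pics/s10.png

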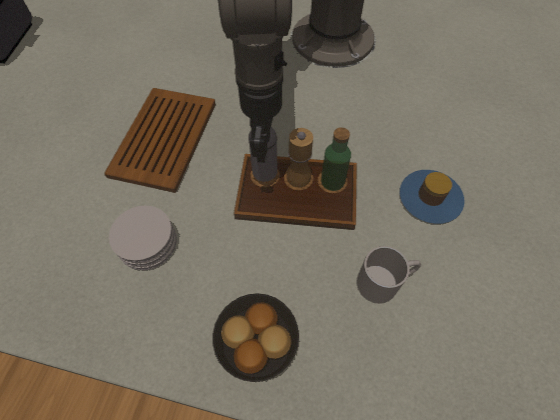

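The shaker hangs over its disc (264,175) and the bottle is centred on its own again. I'll lower and release.

```bash
python3 -m creep '[[0,-0.0014,0.008,0,0,-0.3,0],[0,0,0.006,0,0,0,0],[0,0,0.001,0,0,0,0],[0,0,0,0,0,0,0],[0,0,0,0,0,0,0]]'|head -4
python3 d.py .5143 -.0610 .085 98.2
python3 -m creep '[[0,0,0,0,0,0,1],[0,0,0,0,0,0,1],[0,0,0,0,0,0,1],[0,0,-0.005,0,0,0,1],[0,0,-0.02,0,0,0,1]]'|head -2
python3 -m creep '[[0,0,-0.03,0,0,0,1],[0,0,-0.04,0,0,0,1],[0,0,-0.04,0,0,0,1],[0,0,-0.02,0,0,0,1],[0,0,-0.01,0,0,0,1]]'|head -2
python3 -m creep '[[-0.03,0,0,0,0,0,1],[-0.05,0,0,0,0,0,1],[-0.05,0,0,0,0,0,1],[-0.05,0,0,0,0,0,1],[-0.05,0,0,0,0,0,1]]'|head -2
python3 -m creep '[[-0.04,0,0,0,0,0,1],[-0.02,0,0,0,0,0,1],[0,0,0,0,0,0,1],[0,0,0,0,0,0,1],[0,0,0,0,0,0,1]]'|head -2
python3 a.py >/dev/null; sed -i 's/ov.png/ov2.png/' c.py; python3 c.py
```

```text
time_s: 64.53
eef_pos: [0.5146, -0.0606, 0.085]
tool_rot: [0.655, 0.756, 0.0, 0.0]
force: [0.3, -0.3, -4.6]
t 64.525 pos [ 0.5146 -0.0606  0.085 ] yaw 98.2 tilt [0. 0.] q [ 0.44  0.48 -0.55  2.02  0.36  0.74 -0.19] w 0.643 F [ 0.3 -0.3 -4.6]
turn z: 0.0  then x,y,z mm: [-0.3 -0.3  0. ]
time_s: 65.15
eef_pos: [0.5136, -0.0606, 0.1097]
time_s: 65.78
eef_pos: [0.5149, -0.0606, 0.2515]
time_s: 66.4
eef_pos: [0.5469, -0.2897, 0.2492]
time_s: 67.03
eef_pos: [0.5562, -0.3456, 0.2503]
top bottle [0.5 0.1] [219.3 254.3 252.2 286.8] [(array([218.7, 254.5, 253.6, 288.3]), 0.55)]
top mill [0.5 0. ] [261.6 244.4 289.4 278.9] [(array([263.4, 246. , 289.4, 280.3]), 0.64)]
top shaker [ 0.5 -0.1] [298.5 235.  333.2 271.6] [(array([299.7, 239.3, 332.2, 271.2]), 0.84)]
top jar [0.6 0. ] [254.7 218.  283.4 249.4] [(array([112.2, 270.9, 144.2, 304. ]), 0.63)]
scene bottle [0.5 0.1] [319.8 126.8 350.5 190.6] [(array([322.1, 129.2, 352.9, 188.8]), 0.6)]
scene mill [0.5 0. ] [286.1 127.4 312.9 187.6] [(array([289. , 127.1, 311.5, 187. ]), 0.93)]
scene shaker [ 0.5 -0.1] [248.5 129.6 276.9 185. ] [(array([251.3, 129.5, 275.9, 184.2]), 0.81)]
scene jar [0.6 0. ] [282.8 177.8 309.9 212.1] [(array([420.4, 174.3, 452.1, 204.9]), 0.78)]
[0.6 0.  0.1] jar lid centroid:Traceback (most recent call last):
  File "c.py", line 17, in <module>
    n,l,st,ce=cv2.connectedComponentsWithStats(m);k=1+np.argmax(st[1:,4]);print(st[k],ce[k]);w=at(c,*ce[k],.056)[:2];print(np.round(w,4),np.round([(w-C)@X,(w-C)@Y],4))
                                                      ~~~~~~~~~^^^^^^^^^^
    return _wrapfunc(a, 'argmax', axis=axis, out=out, **kwds)
    return bound(*args, **kwds)
ValueError: attempt to get argmax of an empty sequence
```

View pics/scene0.png

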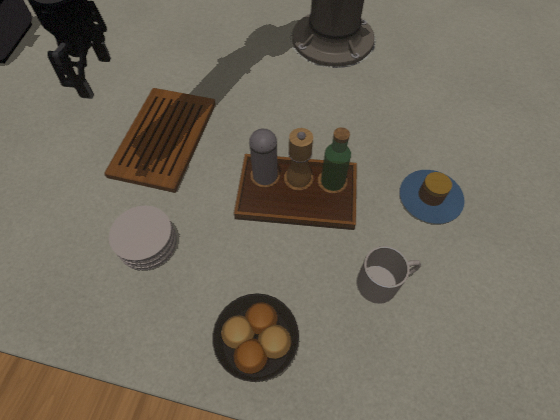

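The final scene view has the shaker (263,158), mill (300,160) and bottle (336,162) upright on their discs. The jar (436,188) is in the middle of the saucer, and the mug and plates haven't moved. The boxes agree with the starting positions to within 1–2 px, about 2 mm, so I'm handing in.

```bash
python3 -c "
from bench import r
print(r.finish_job())"
```

```text
the job is handed in; nothing more can be done
None
```

The job is handed in, though the hand-in returned no verdict: the jam jar stands in the middle of the saucer, the mill, bottle and shaker are back upright on their own discs to within about 2 mm (I re-placed the bottle once after it landed 6 mm off), and the mug and plates were not touched.

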